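# Open the push-to-turn compressed-air tap by one position

## Task

Open the blue compressed-air tap by one position: push its knob down, turn it anticlockwise (seen from above) from the red mark to the single white dot, and let go so that it springs back up and locks there. Leave the yellow gas tap shut.

Things in the scene. Friction and masses are not known exactly. Their poses are not given: they have to be found in the camera images.
- air_grip (a point): Middle of the blue knob's grip bar, on its vertical turning axis: 11 mm below the bar's top, 11 mm above the round flange (53 mm across) under it. Bar 46 mm long (along x, +x to the end with the white pointer line), 13 mm thick (y); z up; moves with the knob. The knob sits on a white turret, 76 mm across, 68 mm tall, blue band, fixed to the worktop; its nozzle reaches 70 mm out at 30 mm height.
- air_turn (a joint): Blue knob's angle, growing anticlockwise from above: 0 = shut (pointer at the red dot on the turret's dark rim), 1.047 rad = at the single white dot, 2.094 = at the two white dots. A notch holds it in each position with about 0.06 rad play either way; it leaves a notch only while pushed down, and then turns easily (0.03 N m).
- air_push (a joint): How far the blue knob is pushed straight down, m: 0 = up and locked in a notch, 0.010 = fully down at its stop. A spring lifts it: 4 N at the top, 8 N fully down. Beyond about 0.007 it is free to turn. Let go within 0.1 rad of a notch it springs up into it; between notches it stays down.
- gas_turn (a joint): Angle of the yellow knob of the gas tap, which is alike but for its colour and stands at least 145 mm to the left or right of the blue one: 0 = shut, grows anticlockwise. It is shut and must stay so.
Not all that is in view belongs to the job. What is shaped like the part that bears gas_turn but green or orange is not meant.

How it is judged (in metres and radians):
On the way:
1. the blue knob is pushed down while still in the shut position (value of joint air_push above 0.005 m and value of joint air_turn below 0.3 rad), for 0.05 s.
At the end, for the whole second after the job is handed in: The blue knob points at the single white dot within 10 degrees and has sprung back up (less than 2 mm down); the yellow knob is still shut (within 10 degrees) (value of joint air_turn between 0.872 and 1.222 rad and value of joint air_push below 0.002 m and value of joint gas_turn below 0.175 rad); the robot touches nothing.
It fails at once if the yellow gas tap is turned (value of joint gas_turn above 0.25 rad).
It also fails if it takes over 32 s, if anything falls off the work surface, if the arm or the gripper's body presses on something with over 40 N, if the wrist force passes 120 N, or if a joint passes its speed limit or range.

## Robot

A 6-joint arm with a two-finger parallel gripper is mounted at the origin on a cart in front of the work surface, level with it; the furniture and walls round the work are solid. World frame = base frame: x ahead of the robot, y to its left, z up, the work surface at z = 0. Lengths are in m, angles in degrees, forces in N, time in s.
With the tool pointing down it reaches from about 0.25 to 0.85 m from the base axis. Payload 12.5 kg.
Tool frame: the origin (TCP) lies midway between the tips of the shut fingers; the grasp point (between the pads) lies behind it (pinch_z is the x of the grasp point in the tool frame, in m); x points along the fingers, z is the direction in which the jaws open and shut, and the axes are right-handed (so a half turn about x gives the same grasp; the last joint's range is limited). The gripper opens to 93 mm and grips with 3 to 60 N. Pads are 15 mm wide; open, the fingers measure 128 mm over their backs; the gripper's body (75 mm by 188 mm) begins 65 mm behind the grasp point.
Start: joints at [-74.232, 20.094, 94.641, -0, 65.266, -4.847], TCP at [0.194, -0.515, 0.195] pointing down, gripper open.
Joint ranges: [-157.81, 157.81], [-45, 120.19], [0.68, 151.7], [-89.99, 269.99], [4.06, 180], [-164.3, 164.3]. Speed limits (degrees/s): [127.2, 127.2, 159.86, 180, 180, 180].

## Interface

Orientations are given as a 3x3 rotation matrix whose columns are the frame's x, y, z axes.
In Python, from rig import read_state, camera, finish_job, pinch_z gives the robot as it stands.
- The arm moves only by the tool jog_arm, never from a script. Its argument "rows" is a list of rows, each an object of numbers: "gripper": the opening in per cent of the stroke, from 0 (shut) to 100 (fully open); "tx", "ty", "tz": the shift along the tool's x, y, z in cm; "rx", "ry", "rz": the turn, a rotation vector about the tool's x, y, z in degrees. A call has 1 to 20 rows; each row is the pose to reach, as a shift and turn from the pose commanded when the call began, along the tool's axes at that moment; what a row does not reach only later rows make up. A row lasts 1/12 s, in which the tool goes at most 41.7 mm and 7.16 degrees, less where a joint would pass 70% of its speed; a pose out of reach is approached as far as the arm can. A call with a gripper value outside its range is refused whole. The fingers move at their own pace and stop on an object; "squeeze" is the grip in N (left out, the last holds). Time passes only in rows, so rows that repeat a pose let the fingers close. It gives the time, the measured TCP pose, the force and the opening at its end, in the units of the state.
- read_state(): the state, without advancing time (a new reading comes with each control period).
- camera(name): name is "scene" or "top" or "wrist"; returns a dict with "color" (384x512x3 uint8, blue, green, red), "z_map" (384x512 float32, m along the optical axis (not along the pixel's ray), 0 where there is no reading), "mtx" (3x3 intrinsics, pixels), "eye" and "attitude" of the camera in the world; the wrist camera has in their place "hand_eye" (4x4, takes a point from camera to tool coordinates, whose origin is the TCP and whose axes are the tool frame's). Camera axes: x right, y down, z forward; pixel columns grow to the right and rows downward; lengths in m; the calibration is good to about 2 mm. A picture is of the moment at which its call begins: read the wrist's pose just before it.
- finish_job(): hands the job in, once; it reports no verdict.
The state is a dict: "time_s": time; "qpos": joint angles; "joint_velocities": joint speeds; "joint_efforts": joint torques, N m; "ee_pos": TCP position; "orientation": TCP orientation; "ft_force": force on the tool from outside, world axes, zero at the start; "torque": the same for the moment, N m; "grip_width": finger opening in m.
Only numpy, scipy, OpenCV 4.12 (cv2) and the standard library are available. Lean on these libraries where they do the work, as an engineer would, in place of code of your own. Each camera call takes 0.05 s, during which the arm holds its last target. There are 200 camera calls.

## Working session

There is one attempt and no reset: what is moved stays moved. The work goes in short steps, Python scripts to look and compute and a tool call to move; the robot and the scene stay as the last step left them, time stands still between calls to the robot, and variables do not carry over. Pictures are saved under pics/ and viewed, on a budget of 10 in all, crops included, one or two more only if the job needs it, and the job is handed in when it is done.

Besides the shell and the picture viewer there is one more tool, called as name(argument=value, ...) on one line, values as JSON. jog_arm: Moves the arm, as the interface text tells. Its arguments: {"type":"object","properties":{"rows":{"type":"array"},"squeeze":{"type":"number"}},"required":["rows"]}

```bash
mkdir -p pics; ls; cat > h.py <<'E'
import numpy as np, cv2
from rig import read_state, camera, finish_job, pinch_z
def pts(c, T=None):
    z=c["z_map"]; K=c["mtx"]; v,u=np.indices(z.shape)
    P=np.stack([(u-K[0,2])/K[0,0]*z,(v-K[1,2])/K[1,1]*z,z],-1)
    if T is None: return P@np.array(c["attitude"]).T+np.array(c["eye"])
    return P@T[:3,:3].T+T[:3,3]
def mask(c,lo,hi): return cv2.inRange(cv2.cvtColor(c["color"],cv2.COLOR_BGR2HSV),lo,hi)
E
python3 - <<'E'
from h import *
s=read_state(); print(pinch_z, s["time_s"],s["grip_width"],s["ft_force"]); print(np.round(s["orientation"],3))
a=camera("top"); b=camera("scene")
cv2.imwrite("pics/a.png",np.vstack([a["color"],b["color"]])[:, :]) 
cv2.imwrite("pics/a.png",cv2.resize(np.hstack([a["color"],b["color"]]),(800,300)))
for n,c in(("top",a),("scene",b)):
    P=pts(c); m=mask(c,(98,120,50),(128,255,255))
    print(n,c["eye"],np.round(c["mtx"],1).tolist())
    k,l,st,ce=cv2.connectedComponentsWithStats(m)
    for i in range(1,k):
        if st[i,4]>25: q=P[l==i]; print(st[i],ce[i].round(1),np.median(q,0).round(3),q[:,2].max().round(3))
cv2.imwrite("pics/top.png",a["color"])
E
```

```text
pics
-0.0188 0.0 0.09310117384230937 [-0.02138218  0.47242764  0.34051853]
[[-0.     0.936  0.352]
 [ 0.001  0.352 -0.936]
 [-1.     0.    -0.001]]
top [ 0.33603082 -0.01606028  0.9423863 ] [[347.8, 0.0, 247.6], [0.0, 347.8, 189.0], [0.0, 0.0, 1.0]]
[ 395    3   88   28 1635] [432.3  16.4] [ 0.818 -0.436  0.281] 0.942
[261  92  47  31 981] [282.7 107.5] [ 0.704 -0.139  0.074] 0.942
[144 120  29  13  30] [158.4 126.1] [0.67  0.194 0.036] 0.044
[304 151  20  20 303] [313.8 160.3] [ 0.554 -0.212  0.088] 0.942
[122 212   8  19 105] [125.1 221. ] [0.416 0.281 0.012] 0.942
scene [0.03811801 0.52679214 0.5403469 ] [[375.9, 0.0, 256.6], [0.0, 375.9, 190.0], [0.0, 0.0, 1.0]]
[215  45   8   8  29] [218.4  48.3] [ 0.898 -0.377  0.31 ] 0.319
[224  46  20  23 121] [234.5  55.2] [ 0.837 -0.383  0.299] 0.54
[195 146  46  23 439] [218.5 157.4] [ 0.708 -0.152  0.074] 0.54
[238 146  48  29 580] [261.  160.2] [ 0.645 -0.226  0.054] 0.54
[ 64 220  70  38 682] [ 95.5 245.3] [0.699 0.251 0.026] 0.54
[160 319  27  17 235] [172.7 326.9] [0.418 0.282 0.012] 0.54
[222 343   6  10  35] [224.  347.5] [0.322 0.259 0.011] 0.014
```

View pics/a.png

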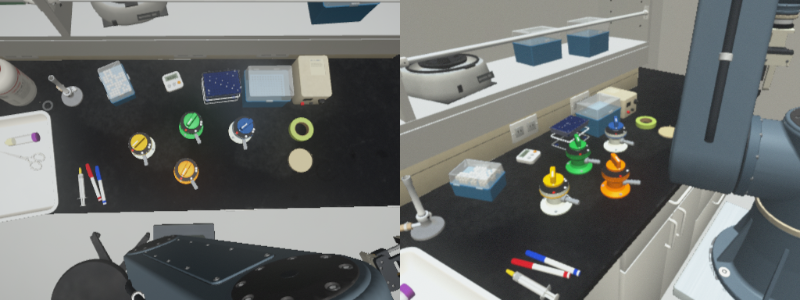

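The overview shows the blue tap at about top-camera pixel (311,163), with green, orange and yellow taps to its left. I'll zoom in on the blue one.

```bash
python3 - <<'E'
from h import *
a=camera("top"); b=camera("scene"); w=camera("wrist"); print(np.round(w["hand_eye"],3))
A=cv2.resize(a["color"][135:195,275:345],(560,480),interpolation=cv2.INTER_CUBIC)
cv2.imwrite("pics/b.png",A)
P=pts(a); z=P[...,2]
sub=(slice(140,182),slice(290,335))
print(np.percentile(z[sub][(z[sub]<.5)],[50,80,90,95,99]).round(3))
m=np.zeros_like(z,bool); m[sub]=(z[sub]>0.095)&(z[sub]<.2); q=P[m]; print(m.sum(),q.mean(0),q.max(0),q.min(0))
s=read_state(); R=np.array(s["orientation"])
g=np.array([0.555,-0.205,0.22]); print("shift cm tool",(R.T@(g-s["ee_pos"])*100).round(2))
E
```

```text
[[-0.    -0.27   0.963 -0.19 ]
 [ 0.001 -0.963 -0.27   0.075]
 [ 1.     0.001  0.     0.   ]
 [ 0.     0.     0.     1.   ]]
[0.003 0.07  0.088 0.105 0.111]
105 [ 0.55548456 -0.21073253  0.10856211] [ 0.57420014 -0.19140688  0.11356067] [ 0.5391853  -0.23257295  0.09726336]
shift cm tool [ -2.53  44.73 -16.26]
```

View pics/b.png

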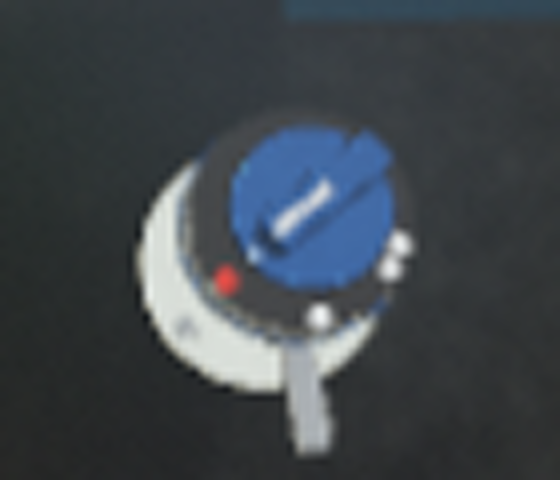

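```bash
python3 - <<'E'
from h import *
a=camera("top");P=pts(a)
for r in range(20,110,8): print(r,P[r,200].round(3),P[r,310].round(3))
b=camera("scene");Q=pts(b); m=b["z_map"]>0
q=Q[m]; k=(q[:,2]>.2)&(q[:,0]>.45)&(abs(q[:,1]+.2)<.25); q=q[k]
for z0 in np.arange(.2,.6,.04):
    t=q[abs(q[:,2]-z0)<.02]; print(z0,len(t),np.percentile(t[:,0],[1,10,50]).round(3) if len(t) else '')
z=P[...,2]; sub=(slice(140,182),slice(290,335))
m=np.zeros_like(z,bool); m[sub]=(z[sub]>0.102)&(z[sub]<.2); rc=np.argwhere(m)
q=P[m]; ev,V=np.linalg.eigh(np.cov(q[:,:2].T)); print(np.degrees(np.arctan2(V[1,1],V[0,1])),np.sqrt(ev*12), (q.max(0)+q.min(0))/2,np.median(q[:,2]))
E
```

```text
20 [0.818 0.057 0.274] [ 0.843 -0.187  0.239]
28 [0.821 0.06  0.242] [ 0.821 -0.185  0.241]
36 [0.804 0.061 0.238] [ 0.803 -0.185  0.239]
44 [0.786 0.061 0.236] [ 0.783 -0.183  0.24 ]
52 [0.781 0.063 0.212] [ 0.781 -0.189  0.211]
60 [0.782 0.067 0.177] [ 0.782 -0.197  0.175]
68 [0.782 0.071 0.14 ] [ 0.783 -0.205  0.136]
76 [ 0.836  0.086 -0.002] [ 0.834 -0.236 -0.003]
84 [0.81  0.086 0.   ] [ 0.806 -0.233  0.002]
92 [0.784 0.086 0.001] [ 0.783 -0.233 -0.001]
100 [0.76  0.086 0.001] [ 0.744 -0.224  0.031]
108 [0.735 0.086 0.003] [ 0.723 -0.225  0.024]
0.2 942 [0.778 0.78  0.782]
0.24000000000000002 4770 [0.779 0.781 0.853]
0.28 1997 [0.811 0.822 0.9  ]
0.32000000000000006 2440 [0.81  0.83  0.916]
0.36000000000000004 3600 [0.786 0.788 1.084]
0.4 2226 [1.081 1.083 1.086]
0.44000000000000006 1919 [1.082 1.084 1.086]
0.48000000000000004 94 [1.082 1.084 1.086]
0.52 0 
0.56 0 
128.62575892133532 [0.01322409 0.04659319] [ 0.55660206 -0.21164378  0.10855729] 0.10984538478636857
```

The blue bar's axis is at about (0.556, -0.211), its top at z 0.110, and it points at 128.6°. The shelf edge at x 0.78 is clear. I'll move above it with the jaws square to the bar.

jog_arm(rows=[{"gripper": 60,"tx": 1,"ty": 44.6,"tz": -15.7,"rx": 72},{"gripper": 60,"tx": 1,"ty": 44.6,"tz": -15.7,"rx": 72},{"gripper": 60,"tx": 1,"ty": 44.6,"tz": -15.7,"rx": 72},{"gripper": 60,"tx": 1,"ty": 44.6,"tz": -15.7,"rx": 72},{"gripper": 60,"tx": 1,"ty": 44.6,"tz": -15.7,"rx": 72},{"gripper": 60,"tx": 1,"ty": 44.6,"tz": -15.7,"rx": 72},{"gripper": 60,"tx": 1,"ty": 44.6,"tz": -15.7,"rx": 72},{"gripper": 60,"tx": 1,"ty": 44.6,"tz": -15.7,"rx": 72},{"gripper": 60,"tx": 1,"ty": 44.6,"tz": -15.7,"rx": 72},{"gripper": 60,"tx": 1,"ty": 44.6,"tz": -15.7,"rx": 72},{"gripper": 60,"tx": 1,"ty": 44.6,"tz": -15.7,"rx": 72},{"gripper": 60,"tx": 1,"ty": 44.6,"tz": -15.7,"rx": 72},{"gripper": 60,"tx": 1,"ty": 44.6,"tz": -15.7,"rx": 72},{"gripper": 60,"tx": 1,"ty": 44.6,"tz": -15.7,"rx": 72},{"gripper": 60,"tx": 1,"ty": 44.6,"tz": -15.7,"rx": 72},{"gripper": 60,"tx": 1,"ty": 44.6,"tz": -15.7,"rx": 72},{"gripper": 60,"tx": 1,"ty": 44.6,"tz": -15.7,"rx": 72},{"gripper": 60,"tx": 1,"ty": 44.6,"tz": -15.7,"rx": 72}], squeeze=20)

```text
validation failed for argument at $.ro...
```

jog_arm(rows=[{"gripper": 60,"tx": 1,"ty": 4,"tz": -1.4,"rx": 6,"ry": 0,"rz": 0}], squeeze=20)

```text
time_s: 0.43
ee_pos: [0.2224, -0.4922, 0.1865]
orientation: [[0.0, 0.968, 0.253], [-0.004, 0.253, -0.968], [-1.0, -0.001, 0.004]]
ft_force: [1.0, -0.6, -0.9]
grip_width: 0.0897
```

jog_arm(rows=[{"gripper": 60,"tx": 0,"ty": 38.9,"tz": -18.5,"rx": 66,"ry": 0,"rz": 0},{"gripper": 60,"tx": 0,"ty": 38.9,"tz": -18.5,"rx": 66,"ry": 0,"rz": 0},{"gripper": 60,"tx": 0,"ty": 38.9,"tz": -18.5,"rx": 66,"ry": 0,"rz": 0},{"gripper": 60,"tx": 0,"ty": 38.9,"tz": -18.5,"rx": 66,"ry": 0,"rz": 0},{"gripper": 60,"tx": 0,"ty": 38.9,"tz": -18.5,"rx": 66,"ry": 0,"rz": 0},{"gripper": 60,"tx": 0,"ty": 38.9,"tz": -18.5,"rx": 66,"ry": 0,"rz": 0},{"gripper": 60,"tx": 0,"ty": 38.9,"tz": -18.5,"rx": 66,"ry": 0,"rz": 0},{"gripper": 60,"tx": 0,"ty": 38.9,"tz": -18.5,"rx": 66,"ry": 0,"rz": 0},{"gripper": 60,"tx": 0,"ty": 38.9,"tz": -18.5,"rx": 66,"ry": 0,"rz": 0},{"gripper": 60,"tx": 0,"ty": 38.9,"tz": -18.5,"rx": 66,"ry": 0,"rz": 0},{"gripper": 60,"tx": 0,"ty": 38.9,"tz": -18.5,"rx": 66,"ry": 0,"rz": 0},{"gripper": 60,"tx": 0,"ty": 38.9,"tz": -18.5,"rx": 66,"ry": 0,"rz": 0},{"gripper": 60,"tx": 0,"ty": 38.9,"tz": -18.5,"rx": 66,"ry": 0,"rz": 0},{"gripper": 60,"tx": 0,"ty": 38.9,"tz": -18.5,"rx": 66,"ry": 0,"rz": 0},{"gripper": 60,"tx": 0,"ty": 38.9,"tz": -18.5,"rx": 66,"ry": 0,"rz": 0},{"gripper": 60,"tx": 0,"ty": 38.9,"tz": -18.5,"rx": 66,"ry": 0,"rz": 0}], squeeze=20)

```text
time_s: 1.77
ee_pos: [0.5536, -0.2127, 0.1853]
orientation: [[-0.0, 0.623, -0.782], [-0.0, -0.782, -0.623], [-1.0, -0.0, 0.0]]
ft_force: [-0.6, -0.1, 0.1]
grip_width: 0.0556
```

```bash
python3 - <<'E'
from h import *
s=read_state(); w=camera("wrist"); P=pts(w,np.array(w["hand_eye"]))
R=np.array(s["orientation"]); W=P@R.T+np.array(s["ee_pos"])
cv2.imwrite("pics/c.png",w["color"])
d=np.hypot(W[...,0]-.556,W[...,1]+.211)<.035
m=d&(w["z_map"]>0)&(W[...,2]>.1)&(W[...,2]<.125)
m&=mask(w,(98,100,40),(128,255,255))>0
q=P[m]; ce,sz,an=cv2.minAreaRect(q[:,1:].astype(np.float32)); print("tool yz",ce,sz,an,"x top",np.percentile(q[:,0],[2,50]))
print("world z top",np.percentile(W[m][:,2],[50,98])); print(s["ee_pos"], s["qpos"])
ev,V=np.linalg.eigh(np.cov(q[:,1:].T)); print("bar dir tool y,z",V[:,1],np.sqrt(12*ev),q[:,1:].mean(0))
f=d&(mask(w,(98,100,40),(128,255,255))>0)&(W[...,2]<.1); print("flange z",np.percentile(W[f][:,2],[10,50,90]))
E
```

```text
tool yz (0.00384586863219738, -0.0021994691342115402) (0.045412592589855194, 0.012905093841254711) 0.1615491658449173 x top [0.07424051 0.07593044]
world z top [0.1094028  0.11109204]
[ 0.55356239 -0.21267424  0.18533432] [-2.55089034e+01  2.51047244e+01  8.86005084e+01 -1.03861626e-02
  6.63058746e+01  1.15958134e+02]
bar dir tool y,z [-0.9998151  -0.01922955] [0.01374323 0.04437145] [ 0.00754139 -0.00239381]
flange z [0.08586173 0.08735978 0.08853596]
```

View pics/c.png

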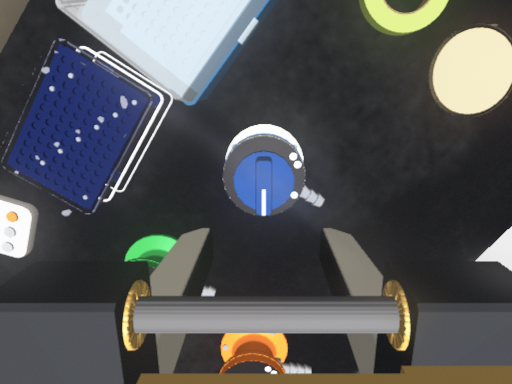

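The wrist view shows the knob at (264,182), its pointer line pointing down the picture and the bar square to the jaws. It sits about 4 mm off in y and -2 mm in z of the tool frame. I'll descend to just above it and correct the offset.

jog_arm(rows=[{"gripper": 60,"tx": 3,"ty": 0.3,"tz": -0.1,"rx": 0,"ry": 0,"rz": 0},{"gripper": 60,"tx": 5,"ty": 0.3,"tz": -0.1,"rx": 0,"ry": 0,"rz": 0},{"gripper": 60,"tx": 6.5,"ty": 0.3,"tz": -0.1,"rx": 0,"ry": 0,"rz": 0},{"gripper": 60,"tx": 6.5,"ty": 0.3,"tz": -0.1,"rx": 0,"ry": 0,"rz": 0},{"gripper": 60,"tx": 6.5,"ty": 0.3,"tz": -0.1,"rx": 0,"ry": 0,"rz": 0},{"gripper": 60,"tx": 6.5,"ty": 0.3,"tz": -0.1,"rx": 0,"ry": 0,"rz": 0}])

```text
time_s: 2.32
ee_pos: [0.5575, -0.214, 0.1215]
orientation: [[0.001, 0.624, -0.782], [-0.001, -0.782, -0.624], [-1.0, 0.001, -0.001]]
ft_force: [0.0, 0.0, 0.8]
grip_width: 0.0556
```

```bash
python3 - <<'E'
from h import *
s=read_state(); w=camera("wrist"); P=pts(w,np.array(w["hand_eye"]))
R=np.array(s["orientation"]); W=P@R.T+np.array(s["ee_pos"])
m=(np.hypot(W[...,0]-.556,W[...,1]+.211)<.035)&(w["z_map"]>0)&(W[...,2]>.1)&(W[...,2]<.125)&(mask(w,(98,100,40),(128,255,255))>0)
print(m.sum(),s["ee_pos"],s["time_s"])
if m.sum()>10:
    q=P[m]; print("tool yz",cv2.minAreaRect(q[:,1:].astype(np.float32)),np.median(q[:,0]))
E
```

```text
1199 [ 0.55748812 -0.21398379  0.1215201 ] 2.3167
tool yz ((0.00034112483263015747, 0.00021745217964053154), (0.044915687292814255, 0.012673255056142807), 0.20723213255405426) 0.012022464264394378
```

Centred to within 0.4 mm. I'll descend to 2 mm above the flange and close on the bar.

jog_arm(rows=[{"gripper": 60,"tx": 1.6,"ty": 0,"tz": 0,"rx": 0,"ry": 0,"rz": 0},{"gripper": 60,"tx": 3,"ty": 0,"tz": 0,"rx": 0,"ry": 0,"rz": 0},{"gripper": 60,"tx": 3,"ty": 0,"tz": 0,"rx": 0,"ry": 0,"rz": 0},{"gripper": 5,"tx": 3,"ty": 0,"tz": 0,"rx": 0,"ry": 0,"rz": 0},{"gripper": 5,"tx": 3,"ty": 0,"tz": 0,"rx": 0,"ry": 0,"rz": 0},{"gripper": 5,"tx": 3,"ty": 0,"tz": 0,"rx": 0,"ry": 0,"rz": 0},{"gripper": 5,"tx": 3,"ty": 0,"tz": 0,"rx": 0,"ry": 0,"rz": 0},{"gripper": 5,"tx": 3,"ty": 0,"tz": 0,"rx": 0,"ry": 0,"rz": 0},{"gripper": 5,"tx": 3,"ty": 0,"tz": 0,"rx": 0,"ry": 0,"rz": 0},{"gripper": 5,"tx": 3,"ty": 0,"tz": 0,"rx": 0,"ry": 0,"rz": 0}], squeeze=20)

```text
time_s: 3.2
ee_pos: [0.5572, -0.2133, 0.0905]
orientation: [[0.0, 0.624, -0.781], [-0.0, -0.781, -0.624], [-1.0, 0.0, -0.0]]
ft_force: [-0.2, 0.1, 0.4]
grip_width: 0.0135
```

jog_arm(rows=[{"gripper": 5,"tx": 0.3,"ty": 0,"tz": 0,"rx": 0,"ry": 0,"rz": 0},{"gripper": 5,"tx": 0.6,"ty": 0,"tz": 0,"rx": 0,"ry": 0,"rz": 0},{"gripper": 5,"tx": 0.9,"ty": 0,"tz": 0,"rx": 0,"ry": 0,"rz": 0},{"gripper": 5,"tx": 0.9,"ty": 0,"tz": 0,"rx": 0,"ry": 0,"rz": 0},{"gripper": 5,"tx": 0.9,"ty": 0,"tz": 0,"rx": 0,"ry": 0,"rz": 0}])

```text
time_s: 3.62
ee_pos: [0.5574, -0.2134, 0.0814]
orientation: [[0.0, 0.624, -0.781], [-0.0, -0.781, -0.624], [-1.0, 0.0, -0.0]]
ft_force: [-1.3, -0.2, 5.7]
grip_width: 0.0048
```

The opening reads 4.8 mm, less than the 13 mm bar, so something is off. I'll look.

```bash
python3 - <<'E'
from h import *
s=read_state(); w=camera("wrist"); b=camera("scene"); t=camera("top"); print(s["grip_width"],s["ee_pos"],s["ft_force"],s["torque"])
w2=cv2.resize(w["color"][150:384,130:390],(400,360),interpolation=cv2.INTER_CUBIC)
b2=cv2.resize(b["color"][130:220,220:320],(400,360),interpolation=cv2.INTER_CUBIC)
cv2.imwrite("pics/d.png",np.hstack([w2,b2]))
E
```

```text
0.004810553549590525 [ 0.55735409 -0.21344946  0.08140429] [-1.2918629  -0.1517962   5.65194707] [0.01440877 0.11691115 0.02499767]
```

View pics/d.png

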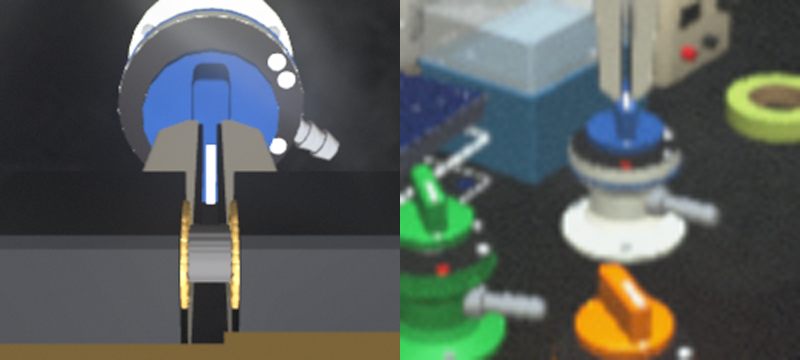

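```bash
python3 - <<'E'
from h import *
s=read_state(); w=camera("wrist"); P=pts(w,np.array(w["hand_eye"])); R=np.array(s["orientation"]); W=P@R.T+np.array(s["ee_pos"])
# crop px (x,y)-> full: x*260/400+130, y*234/360+150
for n,(x,y) in dict(barend=(210,100),flangeL=(165,105),flangeR=(260,110),fingerL=(175,145),fingerLtip=(180,128),fingerRtip=(238,128),padL=(203,150),gapwhite=(210,155),gapup=(210,135)).items():
    u=int(x*.65+130);v=int(y*.65+150); print(n,(u,v),"tool",P[v,u].round(4),"z",W[v,u,2].round(4))
print("row profile tool z,x at several rows")
for v in (225,233,240,250): print(v,[(u,*(P[v,u,[0,2]]*1000).round(0)) for u in range(236,300,4)])
E
```

```text
barend (266, 215) tool [-0.0234  0.0161  0.0002] z 0.105
flangeL (237, 218) tool [-0.0009  0.0063 -0.0166] z 0.0825
flangeR (299, 221) tool [-0.0004  0.0043  0.0195] z 0.082
fingerL (243, 244) tool [-0.0451  0.0098 -0.0103] z 0.1266
fingerLtip (247, 233) tool [-0.0311  0.0094 -0.0092] z 0.1126
fingerRtip (284, 233) tool [-0.0312  0.0095  0.0091] z 0.1128
padL (261, 247) tool [-0.0222 -0.0022 -0.0024] z 0.1038
gapwhite (266, 250) tool [-0.0232 -0.0035  0.0002] z 0.1047
gapup (266, 237) tool [-0.0225  0.0036  0.0002] z 0.1041
row profile tool z,x at several rows
225 [(236, np.float64(-2.0), np.float64(-17.0)), (240, np.float64(-0.0), np.float64(-15.0)), (244, np.float64(-1.0), np.float64(-13.0)), (248, np.float64(0.0), np.float64(-10.0)), (252, np.float64(-1.0), np.float64(-8.0)), (256, np.float64(-23.0), np.float64(-5.0)), (260, np.float64(-23.0), np.float64(-3.0)), (264, np.float64(-24.0), np.float64(-1.0)), (268, np.float64(-23.0), np.float64(1.0)), (272, np.float64(-24.0), np.float64(3.0)), (276, np.float64(-22.0), np.float64(5.0)), (280, np.float64(-2.0), np.float64(8.0)), (284, n
[... 1584 characters left out ...]
(236, np.float64(-51.0), np.float64(-13.0)), (240, np.float64(-51.0), np.float64(-11.0)), (244, np.float64(-51.0), np.float64(-9.0)), (248, np.float64(-50.0), np.float64(-8.0)), (252, np.float64(-51.0), np.float64(-6.0)), (256, np.float64(-50.0), np.float64(-4.0)), (260, np.float64(-48.0), np.float64(-3.0)), (264, np.float64(-24.0), np.float64(-1.0)), (268, np.float64(-24.0), np.float64(1.0)), (272, np.float64(-47.0), np.float64(3.0)), (276, np.float64(-50.0), np.float64(5.0)), (280, np.float64(-52.0), np.float64(6.0)), (284, np.float64(-50.0), np.float64(8.0)), (288, np.float64(-51.0), np.float64(10.0)), (292, np.float64(-50.0), np.float64(12.0)), (296, np.float64(-51.0), np.float64(13.0))]
```

The depth map explains it. The fingertips really end about 23 mm behind the reported TCP, so they closed above the bar and are pressing on its top, with the knob about 5 mm down (which fits the 5.7 N). I'll back off, open, and measure the tips directly.

jog_arm(rows=[{"gripper": 5,"tx": -1,"ty": 0,"tz": 0,"rx": 0,"ry": 0,"rz": 0},{"gripper": 40,"tx": -2,"ty": 0,"tz": 0,"rx": 0,"ry": 0,"rz": 0},{"gripper": 40,"tx": -2,"ty": 0,"tz": 0,"rx": 0,"ry": 0,"rz": 0},{"gripper": 40,"tx": -2,"ty": 0,"tz": 0,"rx": 0,"ry": 0,"rz": 0},{"gripper": 40,"tx": -2,"ty": 0,"tz": 0,"rx": 0,"ry": 0,"rz": 0},{"gripper": 40,"tx": -2,"ty": 0,"tz": 0,"rx": 0,"ry": 0,"rz": 0},{"gripper": 40,"tx": -2,"ty": 0,"tz": 0,"rx": 0,"ry": 0,"rz": 0}])

```text
time_s: 4.4
ee_pos: [0.557, -0.2132, 0.1009]
orientation: [[-0.001, 0.624, -0.781], [0.0, -0.781, -0.624], [-1.0, -0.001, 0.0]]
ft_force: [0.1, 0.2, -0.4]
grip_width: 0.0361
```

```bash
python3 - <<'E'
from h import *
s=read_state(); w=camera("wrist"); P=pts(w,np.array(w["hand_eye"])); R=np.array(s["orientation"]); W=P@R.T+np.array(s["ee_pos"])
print(s["grip_width"],s["ee_pos"])
cv2.imwrite("pics/e.png",w["color"][100:340,100:430])
for u in (205,215,222,228,300,306,312,320): print(u,[(v,*(P[v,u]*1000).round(0).astype(int)) for v in range(205,262,6)])
b=(np.hypot(W[...,0]-.5575,W[...,1]+.2135)<.027)&(mask(w,(98,100,40),(128,255,255))>0)&(W[...,2]>.098)&(W[...,2]<.13)
print("bar",cv2.minAreaRect(P[b][:,1:].astype(np.float32)),np.median(W[b][:,2]))
E
```

```text
0.0360915146514169 [ 0.55695441 -0.21317233  0.10086268]
205 [(205, np.int64(101), np.int64(-19), np.int64(-54)), (211, np.int64(103), np.int64(-25), np.int64(-54)), (217, np.int64(101), np.int64(-30), np.int64(-54)), (223, np.int64(101), np.int64(-36), np.int64(-54)), (229, np.int64(102), np.int64(-42), np.int64(-55)), (235, np.int64(-35), np.int64(10), np.int64(-29)), (241, np.int64(-41), np.int64(9), np.int64(-28)), (247, np.int64(-47), np.int64(9), np.int64(-27)), (253, np.int64(-54), np.int64(9), np.int64(-26)), (259, np.int64(-60), np.int64(10), np.int64(-25))]
215 [(205, np.int64(32), np.int64(3), np.int64(-34)), (211, np.int64(33), np.int64(-1), np.int64(-34)), (217, np.int64(33), np.int64(-5), np.int64(-35)), (223, np.int64(33), np.int64(-10), np.int64(-35)), (229, np.int64(101), np.int64(-41), np.int64(-46)), (235, np.int64(-33), np.int64(9), np.int64(-25)), (241, np.int64(-41), np.int64(9), np.int64(-24)), (247, np.int64(-47), np.int64(9), np.int64(-23)), (253, np.int64(-53), np.int64(9), np.int64(-22)), (259, np.int64(-60), np.int64(10), np.int64(-21))]
222 [(205, np.int6
[... 2412 characters left out ...]
 np.int64(20)), (259, np.int64(-56), np.int64(8), np.int64(20))]
320 [(205, np.int64(32), np.int64(4), np.int64(37)), (211, np.int64(33), np.int64(-1), np.int64(37)), (217, np.int64(68), np.int64(-18), np.int64(43)), (223, np.int64(64), np.int64(-22), np.int64(43)), (229, np.int64(66), np.int64(-27), np.int64(43)), (235, np.int64(-34), np.int64(9), np.int64(26)), (241, np.int64(-41), np.int64(10), np.int64(25)), (247, np.int64(-47), np.int64(9), np.int64(25)), (253, np.int64(-53), np.int64(9), np.int64(24)), (259, np.int64(-59), np.int64(9), np.int64(23))]
bar ((0.0014472128823399544, 0.00019471533596515656), (0.03939132019877434, 0.037158045917749405), 42.07793045043945) 0.10954434328809598
```

View pics/e.png

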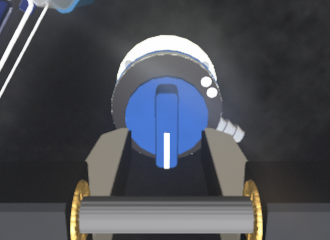

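The picture shows the open fingers either side of the bar, ending at row 130 of the crop. Depth puts the tips at tool x = -24 mm, which confirms it. I'll descend 3.4 cm so the tips stop about 2-3 mm above the flange, then close.

jog_arm(rows=[{"gripper": 40,"tx": 1.2,"ty": 0,"tz": 0,"rx": 0,"ry": 0,"rz": 0},{"gripper": 40,"tx": 2.4,"ty": 0,"tz": 0,"rx": 0,"ry": 0,"rz": 0},{"gripper": 40,"tx": 3.0,"ty": 0,"tz": 0,"rx": 0,"ry": 0,"rz": 0},{"gripper": 40,"tx": 3.4,"ty": 0,"tz": 0,"rx": 0,"ry": 0,"rz": 0},{"gripper": 40,"tx": 3.4,"ty": 0,"tz": 0,"rx": 0,"ry": 0,"rz": 0},{"gripper": 0,"tx": 3.4,"ty": 0,"tz": 0,"rx": 0,"ry": 0,"rz": 0},{"gripper": 0,"tx": 3.4,"ty": 0,"tz": 0,"rx": 0,"ry": 0,"rz": 0},{"gripper": 0,"tx": 3.4,"ty": 0,"tz": 0,"rx": 0,"ry": 0,"rz": 0},{"gripper": 0,"tx": 3.4,"ty": 0,"tz": 0,"rx": 0,"ry": 0,"rz": 0},{"gripper": 0,"tx": 3.4,"ty": 0,"tz": 0,"rx": 0,"ry": 0,"rz": 0},{"gripper": 0,"tx": 3.4,"ty": 0,"tz": 0,"rx": 0,"ry": 0,"rz": 0},{"gripper": 0,"tx": 3.4,"ty": 0,"tz": 0,"rx": 0,"ry": 0,"rz": 0},{"gripper": 0,"tx": 3.4,"ty": 0,"tz": 0,"rx": 0,"ry": 0,"rz": 0}], squeeze=25)

```text
time_s: 5.53
ee_pos: [0.5572, -0.2135, 0.0675]
orientation: [[0.0, 0.624, -0.781], [-0.0, -0.781, -0.624], [-1.0, 0.0, 0.0]]
ft_force: [-2.4, -2.0, 3.3]
grip_width: 0.0127
```

Gripped at 12.7 mm. Now push.

jog_arm(rows=[{"gripper": 0,"tx": 0.3,"ty": 0,"tz": 0,"rx": 0,"ry": 0,"rz": 0},{"gripper": 0,"tx": 0.6,"ty": 0,"tz": 0,"rx": 0,"ry": 0,"rz": 0},{"gripper": 0,"tx": 0.9,"ty": 0,"tz": 0,"rx": 0,"ry": 0,"rz": 0},{"gripper": 0,"tx": 0.9,"ty": 0,"tz": 0,"rx": 0,"ry": 0,"rz": 0},{"gripper": 0,"tx": 0.9,"ty": 0,"tz": 0,"rx": 0,"ry": 0,"rz": 0}])

```text
time_s: 5.95
ee_pos: [0.5573, -0.2135, 0.0582]
orientation: [[0.0, 0.624, -0.781], [-0.0, -0.781, -0.624], [-1.0, 0.0, 0.0]]
ft_force: [-2.5, -2.0, 6.6]
grip_width: 0.0127
```

```bash
python3 - <<'E'
from h import *
s=read_state(); w=camera("wrist"); P=pts(w,np.array(w["hand_eye"])); R=np.array(s["orientation"]); W=P@R.T+np.array(s["ee_pos"])
b=(np.hypot(W[...,0]-.5575,W[...,1]+.2135)<.026)&(mask(w,(98,100,40),(128,255,255))>0)&(W[...,2]>.06)&(W[...,2]<.12)
print(s["ee_pos"],s["ft_force"],s["torque"],s["grip_width"],"z hist",np.histogram(W[b][:,2],bins=np.arange(.066,.116,.002)))
E
```

```text
[ 0.55728035 -0.21349746  0.058202  ] [-2.46376938 -1.96015586  6.58801377] [-0.21568079  0.54539392 -0.01517934] 0.01271758031343881 z hist (array([   0,    0,    0,    1,   59, 1086,  815,   28,   19,   23,   36,
         31,   38,   35,   39,  110,  761, 1125,   10,    2,    1,   10,
          6,    3]), array([0.066, 0.068, 0.07 , 0.072, 0.074, 0.076, 0.078, 0.08 , 0.082,
       0.084, 0.086, 0.088, 0.09 , 0.092, 0.094, 0.096, 0.098, 0.1  ,
       0.102, 0.104, 0.106, 0.108, 0.11 , 0.112, 0.114]))
```

The knob is about 9 mm down (top 0.1095 → 0.100). Turn 60° anticlockwise, which is negative about the downward tool x.

jog_arm(rows=[{"gripper": 0,"tx": 0,"ty": 0,"tz": 0,"rx": -6,"ry": 0,"rz": 0},{"gripper": 0,"tx": 0,"ty": 0,"tz": 0,"rx": -12,"ry": 0,"rz": 0},{"gripper": 0,"tx": 0,"ty": 0,"tz": 0,"rx": -18,"ry": 0,"rz": 0},{"gripper": 0,"tx": 0,"ty": 0,"tz": 0,"rx": -24,"ry": 0,"rz": 0},{"gripper": 0,"tx": 0,"ty": 0,"tz": 0,"rx": -30,"ry": 0,"rz": 0},{"gripper": 0,"tx": 0,"ty": 0,"tz": 0,"rx": -36,"ry": 0,"rz": 0},{"gripper": 0,"tx": 0,"ty": 0,"tz": 0,"rx": -42,"ry": 0,"rz": 0},{"gripper": 0,"tx": 0,"ty": 0,"tz": 0,"rx": -48,"ry": 0,"rz": 0},{"gripper": 0,"tx": 0,"ty": 0,"tz": 0,"rx": -54,"ry": 0,"rz": 0},{"gripper": 0,"tx": 0,"ty": 0,"tz": 0,"rx": -60,"ry": 0,"rz": 0},{"gripper": 0,"tx": 0,"ty": 0,"tz": 0,"rx": -60,"ry": 0,"rz": 0},{"gripper": 0,"tx": 0,"ty": 0,"tz": 0,"rx": -60,"ry": 0,"rz": 0}])

```text
time_s: 7.0
ee_pos: [0.5573, -0.2135, 0.0584]
orientation: [[0.0, 0.989, 0.151], [-0.0, 0.151, -0.989], [-1.0, 0.0, 0.0]]
ft_force: [-3.4, -1.7, 7.0]
grip_width: 0.0128
```

```bash
python3 - <<'E'
from h import *
s=read_state(); w=camera("wrist"); P=pts(w,np.array(w["hand_eye"])); R=np.array(s["orientation"]); W=P@R.T+np.array(s["ee_pos"])
b=(np.hypot(W[...,0]-.5575,W[...,1]+.2135)<.035)&(mask(w,(98,100,40),(128,255,255))>0)&(W[...,2]>.09)&(W[...,2]<.115)
print(s["ft_force"],s["torque"],"top",np.median(W[b][:,2]),"bar in tool",cv2.minAreaRect(P[b][:,1:].astype(np.float32)))
cv2.imwrite("pics/f.png",cv2.resize(w["color"][120:300,140:400],(780,540)))
E
```

```text
[-3.3924733  -1.68330847  6.98043532] [-0.38051036  0.61053677  0.00703302] top 0.10027070519357419 bar in tool ((0.0014005787670612335, -0.006619668565690517), (0.02825762704014778, 0.043582938611507416), 86.9888916015625)
```

View pics/f.png

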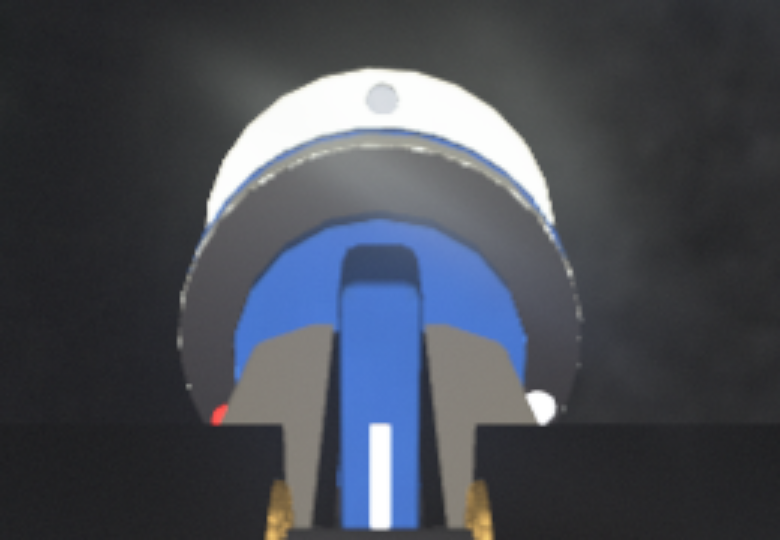

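The bar lies between the fingers, with the red dot (218,415) and the first of the two dots (540,405) symmetric about it, so the pointer is at the single dot. I'll let it up by 9 mm, open, and lift away.

jog_arm(rows=[{"gripper": 0,"tx": -0.3,"ty": 0,"tz": 0,"rx": 0,"ry": 0,"rz": 0},{"gripper": 0,"tx": -0.6,"ty": 0,"tz": 0,"rx": 0,"ry": 0,"rz": 0},{"gripper": 0,"tx": -0.9,"ty": 0,"tz": 0,"rx": 0,"ry": 0,"rz": 0},{"gripper": 0,"tx": -0.9,"ty": 0,"tz": 0,"rx": 0,"ry": 0,"rz": 0},{"gripper": 40,"tx": -0.9,"ty": 0,"tz": 0,"rx": 0,"ry": 0,"rz": 0},{"gripper": 40,"tx": -0.9,"ty": 0,"tz": 0,"rx": 0,"ry": 0,"rz": 0},{"gripper": 40,"tx": -0.9,"ty": 0,"tz": 0,"rx": 0,"ry": 0,"rz": 0},{"gripper": 40,"tx": -0.9,"ty": 0,"tz": 0,"rx": 0,"ry": 0,"rz": 0},{"gripper": 40,"tx": -0.9,"ty": 0,"tz": 0,"rx": 0,"ry": 0,"rz": 0},{"gripper": 40,"tx": -3,"ty": 0,"tz": 0,"rx": 0,"ry": 0,"rz": 0},{"gripper": 40,"tx": -6,"ty": 0,"tz": 0,"rx": 0,"ry": 0,"rz": 0},{"gripper": 40,"tx": -10,"ty": 0,"tz": 0,"rx": 0,"ry": 0,"rz": 0},{"gripper": 40,"tx": -12,"ty": 0,"tz": 0,"rx": 0,"ry": 0,"rz": 0},{"gripper": 40,"tx": -12,"ty": 0,"tz": 0,"rx": 0,"ry": 0,"rz": 0},{"gripper": 40,"tx": -12,"ty": 0,"tz": 0,"rx": 0,"ry": 0,"rz": 0}])

```text
time_s: 8.3
ee_pos: [0.5575, -0.2134, 0.179]
orientation: [[0.002, 0.989, 0.15], [-0.001, 0.15, -0.989], [-1.0, 0.002, 0.001]]
ft_force: [0.1, -0.3, -1.3]
grip_width: 0.0373
```

```bash
python3 - <<'E'
from h import *
s=read_state(); w=camera("wrist"); t=camera("scene"); P=pts(w,np.array(w["hand_eye"])); R=np.array(s["orientation"]); W=P@R.T+np.array(s["ee_pos"])
b=(np.hypot(W[...,0]-.5575,W[...,1]+.2135)<.035)&(mask(w,(98,100,40),(128,255,255))>0)&(W[...,2]>.1)&(W[...,2]<.125)
q=W[b]; ev,V=np.linalg.eigh(np.cov(q[:,:2].T)); print(s["ft_force"],"top",np.median(q[:,2]),"angle",np.degrees(np.arctan2(V[1,1],V[0,1]))%180,"was 128.6")
m=cv2.minAreaRect(q[:,:2].astype(np.float32)); print(m)
cv2.imwrite("pics/g.png",np.hstack([cv2.resize(w["color"][90:290,160:360],(400,400)),cv2.resize(t["color"][130:230,170:270],(400,400))]))
E
```

```text
[ 0.11479806 -0.29600351 -1.30175431] top 0.1095677273118343 angle 7.75740026323416 was 128.6
((0.5577183961868286, -0.21373017132282257), (0.04568113386631012, 0.012628084979951382), 8.457026481628418)
```

View pics/g.png

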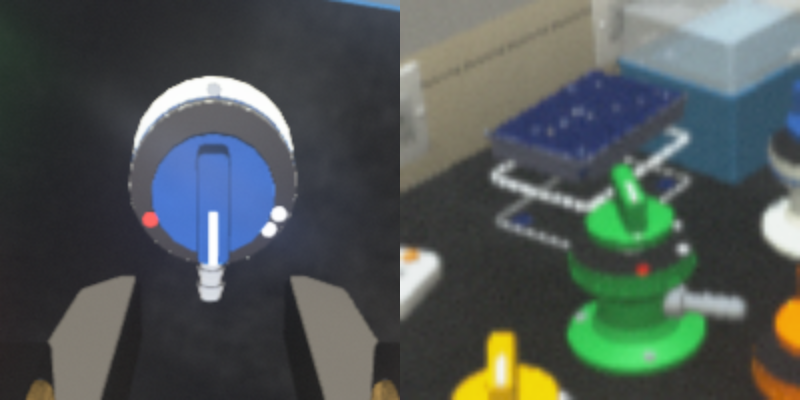

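The knob has turned 59.5–60°, its top is back at 0.1096, and the pointer is over the single dot's place between red (150,218) and the double dots (272,222). The gripper is clear, so I'm handing in.

```bash
python3 -c "
from rig import *
print(finish_job())"
```

```text
the job is handed in; nothing more can be done
None
```

I opened the blue tap by one position and handed the job in at about 8 s of the 32 s. The arm gripped the knob's bar, pushed it down about 9 mm, turned it 60° anticlockwise, let it spring up, then released it and lifted clear.

**Last checks:**
- **Angle:** the bar now points at about 8° (188° along the pointer), against 128.6° when shut. That is about 59–60° of turn, so it is within tolerance.
- **Height:** the top of the bar is back at 0.1096 m, the same as at the start, so the knob has sprung up.
- **Single dot:** it was hidden under the pointer in the last picture. I judged the position from the angle and from the red dot and double dots either side.
- **Clearance:** the gripper was well above everything, with about 1 N of residual force.
- **Gas tap:** I never went near the yellow tap, but I did not measure its angle at the end.

**What disagreed:** the fingertips ended about 24 mm behind the reported TCP. On my first try the fingers closed above the bar and pressed the knob down about 5 mm at 5.7 N. I saw this in the depth image, backed off, and gripped again lower.

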